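# Roll the copper thread spool up the spool rack to its stop

### The arm

A 7-joint arm with a two-finger parallel gripper is mounted at the origin on the work surface. World frame = base frame: x ahead of the robot, y to its left, z up, the work surface at z = 0. Lengths are in m, angles in rad, forces in N, time in s.
With the tool pointing down it reaches from about 0.4 to 0.85 m from the base axis. Payload 10.4 kg.
Tool frame: the origin (TCP) lies at the very end of the fingers, on their centre line; the grasp point (between the pads) lies 19 mm behind it; z points along the fingers, y is the direction in which the jaws open and shut (so a half turn about z gives the same grasp; the last joint's range is limited). The gripper opens to 87 mm and grips with 3 to 60 N. Pads are 19 mm wide; open, the fingers measure 117 mm over their backs; the gripper's body (75 mm by 190 mm) begins 51 mm behind the grasp point.
Start: joints at [-1.174, 0.332, -0.065, 1.46, 0.022, 1.35, -0.088], TCP at [0.255, 0.571, 0.223] pointing down, gripper open.
Joint ranges: [-2.6, 2.6], [-0.5, 2.12], [-1.47, 1.34], [0.16, 2.42], [-1.27, 4.41], [0.06, 2.06], [-2.6, 2.6]. Speed limits (rad/s): [2.22, 2.22, 2.79, 2.79, 3.14, 3.14, 3.14].

### API

Orientations are given as a unit quaternion [x, y, z, w].
In Python, from bench import r gives the robot as it stands.
- The arm moves only by the tool move_arm, never from a script. Its argument "deltas" is a list of rows, each a list of 5 numbers: the gripper's target within -1 to 1 (fully open at 1, half-way at 0, shut at -1), then the shift along the tool's x, y, z as a fraction of full scale, then the turn about the tool's z as a fraction of full scale. A call has 1 to 12 rows; each row shifts and turns the commanded pose from where the row before left it, along the tool's axes as they then stand; what a row does not reach is not made up. Full scale, the value 1, is 2.5 cm for a shift and 90 degrees for a turn. A row lasts 1/12 s, in which the tool goes at most 41.7 mm and 7.16 degrees, less where a joint would pass 70% of its speed; a pose out of reach is approached as far as the arm can. A call with a number of a shift or a turn outside -1 to 1 is refused whole. A call with a gripper value outside its range is refused whole. The fingers move at their own pace and stop on an object; "squeeze" is the grip in N (left out, the last holds). Time passes only in rows, so rows that do not move let the fingers close. It gives the time, the measured TCP pose, the force and the opening at its end, in the units of the state.
- r.read_state(): the state, without advancing time (a new reading comes with each control period).
- r.camera(name): name is "scene" or "top" or "wrist"; returns the picture (420x560x3 uint8, red, green, blue); there is no depth.
- r.camera_info(name): a dict with "K" (3x3 intrinsics, pixels), "k1" (the pictures are not rectified: a ray, as slopes to the right and down, at radius r is drawn at 1 + k1 r^2 times it, then the intrinsics apply), "R" (3x3) and "t" (3): a world point X has camera coordinates R X + t; the wrist camera has in their place "hand_eye" (4x4, takes a point from camera to tool coordinates, whose origin is the TCP and whose axes are the flange's). Camera axes: x right, y down, z forward; pixel columns grow to the right and rows downward; lengths in m; the calibration is good to about 2 mm. A picture is of the moment at which its call begins: read the wrist's pose just before it. camera_info takes no time and is no camera call.
- r.close_job(): hands the job in, once; it reports no verdict.
Trained networks look in the newest picture that a camera, given by its name, has taken for a name from the list of things; names that differ only in an ending like _2 or _b are one class to them, and where a whole thing is asked for, a point or a joint stands for the part that bears it (a point fixed in the world has none). Each returns a list of dicts, best first, with "confidence" (0 to 1); they miss things now and then, are a little off and sometimes report something else, mostly with a low value. They report only what shows in the picture. A call takes as long as a camera call. They do not tell look-alikes from the thing itself.
- r.boxes_of(camera, label): "position" ([x, y, z] in m, in the coordinates of the camera as it stood for that picture, good to about 4 mm: the middle of the surface that is visible of it).
- r.tip_of(camera, label): "position" ([x, y, z] in m, in the coordinates of the camera as it stood for that picture, good to about 4 mm: a listed point, or the origin of a listed thing).
The state is a dict: "time": time; "joint_positions": joint angles; "joint_vel": joint speeds; "joint_torque": joint torques, N m; "ee_pos": TCP position; "eef_rot": TCP orientation; "ft_force": force on the tool from outside, world axes, zero at the start; "torque": the same for the moment, N m; "width": finger opening in m.
Only numpy, scipy, OpenCV 4.12 (cv2) and the standard library are available. Lean on these libraries where they do the work, as an engineer would, in place of code of your own. Each camera call takes 0.05 s, during which the arm holds its last target.

### The job

On the cobbler's bench, use the fingertips to push the copper-coloured thread spool up its lane of the sloped two-lane spool rack, over the hump at the top, until it rests against the blue end stop and cannot roll back. Only push it: it must stay rolling or sliding on the rack, never picked up. Leave the black spool at the bottom of its lane and everything else on the bench where it is.

Things in the scene. Friction and masses are not known exactly. Their poses are not given: they have to be found in the camera images.
- rack: Fixed two-lane wooden spool rack, 290 mm long, 126 mm wide, 82 mm high. Origin on the table under its middle; x uphill along the lanes, y across them, z up. Lanes centred at y = +30 and -30 mm, each 54 mm wide inside, between walls 6 mm thick and only 12 mm high above the deck. The rack ends at x = -150 mm and nothing stands on the table for 80 mm behind that end.
- rack_lip (a point): Foot of the aluminium lip that closes the low end of both lanes: rack x = -140, y = 0, z = 22 mm (deck level). The lip is 8 mm high and 8 mm thick, so fingertips can pass above it. From here the deck rises straight at 0.14 rad (8 degrees) to the hump.
- rack_hump (a point): Middle of the hump, the edge across both lanes where the deck stops rising: rack x = +80, y = 0, z = 53 mm. Behind it a short floor falls at 0.26 rad towards the stop, to z = 38 mm.
- rack_stop (a point): Middle of the top edge of the blue stop's face: rack x = +136, y = 0, z = 82 mm; the face is upright. A spool past the hump rolls down by itself against it and stays, centre at rack x = 110, z = 72 mm.
- rack_deck: The straight sloped deck of the rack (fixed to it, 222 mm long). Origin in the middle of its upper surface, at x = -30, y = 0, z = 37.5 mm of the rack; x points up the slope, y across the lanes, z square to the deck. A spool on the deck has its centre at z = 26 mm here.
- spool_copper: Loose spool of copper-coloured thread with white flanges, 52 mm in diameter, 48 mm wide, about 0.15 kg; the thread is 2.5 mm below the flange rims. Origin at its centre, y along its axle (across the lane). It starts in one of the two lanes at the low end, resting against the lip, centre at x = -125, z = 50 mm of the rack; it rolls freely, and rolls back down if let go before the hump.
- spool_black: The same spool with black thread, at the low end of the other lane, to be left there. Origin at its centre, y along its axle.
- polish_tin: Bystander: red round tin, 72 mm wide, 28 mm high, beside the rack on the robot's side. Origin under its middle.
- yellow_reel: Bystander: yellow reel standing upright, 44 mm wide, 56 mm high, beside the rack on the robot's side. Origin under its middle.
- glue_jar: Bystander: amber jar with a black cap, 60 mm wide, 85 mm high, beyond the rack. Origin under its middle.
- rubber_heel: Bystander: black rubber disc, 64 mm wide, 12 mm high, beyond the rack. Origin under its middle.
- hammer: Bystander: hammer lying on the left of the bench. Origin under its middle.
- awl: Bystander: awl lying on the right of the bench. Origin under its middle.
- shoe_brush: Bystander: brush lying on the right of the bench. Origin under its middle.
There are look-alikes about, which are no part of the job. What is shaped like the spool_copper but green is not meant.

How it is judged:
On the way:
1. the copper spool passes up the middle of the slope on the deck (x of spool_copper in the frame of rack between -0.02 and 0.06 m and z of spool_copper in the frame of rack_deck between 0.018 and 0.034 m).
At the end, for the whole second after the job is handed in: The copper spool lies at rest in the pocket behind the hump, its centre within 5 mm along the lane and in height of where it rests against the stop, its axle across the lane within 0.15 rad; the black spool is within 12 mm of where it started (x of spool_copper in the frame of rack between 0.105 and 0.115 m and z of spool_copper in the frame of rack between 0.067 and 0.077 m and angle between the y axis of spool_copper and the y axis of rack, either way round below 0.15 rad and linear speed of each of spool_copper, spool_black below 0.02 m/s and distance of spool_black from where it was at the start of the episode below 0.012 m); the robot touches nothing.
It fails at once if the copper spool is lifted more than 15 mm off the deck (z of spool_copper in the frame of rack_deck above 0.041 m).
It fails at once if the black spool is moved by more than 30 mm or lifted (distance of spool_black from where it was at the start of the episode above 0.03 m or z of spool_black in the frame of rack_deck above 0.041 m).
It fails at once if another thing on the bench is moved by more than 30 mm (distance of any of polish_tin, glue_jar, hammer, awl, shoe_brush, yellow_reel, rubber_heel from where it was at the start of the episode above 0.03 m).
It also fails if it takes over 42 s, if anything falls off the work surface, if the arm or the gripper's body presses on something with over 40 N, if the wrist force passes 120 N, or if a joint passes its speed limit or range.

## Working session

There is one attempt and no reset: what is moved stays moved. The work goes in short steps, Python scripts to look and compute and a tool call to move; the robot and the scene stay as the last step left them, time stands still between calls to the robot, and variables do not carry over. Pictures are saved under pics/ and viewed, and the job is handed in when it is done.

Besides the shell and the picture viewer there is one more tool, called after ">>>" as a command line: name --pt "numbers of a row" for each row, then --argument value for the rest. move_arm: Moves the arm, as the interface text tells. Shift numbers are shares of 2.5 cm and turn numbers shares of 90 degrees, none past 1 either way. Its arguments: {"type":"object","properties":{"deltas":{"type":"array","items":{"type":"array","items":{"type":"number"}}},"squeeze":{"type":"number"}},"required":["deltas"]}

```bash
mkdir -p pics; ls; python3 - <<'E'
from bench import r
import cv2
s=r.read_state(); print({k:(s[k]) for k in ('time','ee_pos','eef_rot','width','ft_force')})
for n in ('scene','top'):
    im=r.camera(n); cv2.imwrite(f'pics/{n}0.png',im[:,:,::-1])
    print(n,r.camera_info(n))
    for l in ('rack_lip','rack_hump','rack_stop','rack','rack_deck','spool_copper','spool_black'):
        print(l,[(round(d['confidence'],2),[round(float(v),4) for v in d['position']]) for d in r.tip_of(n,l)])
E
```

```text
pics
{'time': 0.0, 'ee_pos': array([0.25456787, 0.57038536, 0.22174881]), 'eef_rot': array([ 2.08333846e-01,  9.78057520e-01, -6.92602546e-04, -1.29283238e-04]), 'width': 0.0871976655571241, 'ft_force': array([-0.32308385,  0.32961852,  0.44944412])}
scene {'K': array([[490.97117792,   0.        , 278.81018432],
       [  0.        , 490.97117792, 215.47321098],
       [  0.        ,   0.        ,   1.        ]]), 'k1': -0.08184557497704054, 'R': array([[-0.51054988,  0.85971667,  0.0150357 ],
       [ 0.73228365,  0.44390479, -0.51643896],
       [-0.4506656 , -0.25265745, -0.85619199]]), 't': array([ 0.28363881, -0.33124718,  1.42231118])}
rack_lip [(0.6, [-0.153, -0.023, 1.1991])]
rack_hump [(0.76, [0.0365, 0.0604, 1.1159]), (0.7, [-0.1189, -0.0496, 1.1834])]
rack_stop [(0.72, [0.0859, 0.0707, 1.0779])]
rack [(0.87, [-0.0311, 0.0515, 1.1808])]
rack_deck [(0.67, [-0.0568, 0.0247, 1.1591])]
spool_copper [(0.78, [-0.1604, -0.1204, 1.259]), (0.69, [-0.0811, -0.1927, 1.3004]), (0.6, [-0.261, -0.069, 1.221]), (0.57, [-0.1202, -0.0517, 1.1852])]
spool_black [(0.94, [-0.1522, -0.0029, 1.1
[... 156 characters left out ...]
 1.        ]]), 'k1': -0.1471593591085762, 'R': array([[ 0.02922679, -0.99955296,  0.00629949],
       [-0.99567198, -0.02966838, -0.08807443],
       [ 0.08822195, -0.00369809, -0.99609398]]), 't': array([-0.05089096,  0.52337771,  1.17805   ])}
rack_lip [(0.73, [0.149, -0.0215, 1.2077])]
rack_hump [(0.89, [-0.0739, -0.0319, 1.1714])]
rack_stop [(0.82, [-0.1323, -0.0354, 1.1409]), (0.57, [-0.0752, 0.0993, 1.2162])]
rack [(0.85, [0.0003, -0.0254, 1.2267])]
rack_deck [(0.65, [0.0313, -0.0241, 1.1909])]
spool_copper [(0.9, [0.211, 0.081, 1.1906]), (0.88, [0.275, -0.0255, 1.2056]), (0.84, [0.1807, 0.1827, 1.1867]), (0.63, [0.129, 0.0038, 1.1731])]
spool_black [(0.96, [0.1305, -0.0532, 1.1806])]
```

View pics/scene0.png

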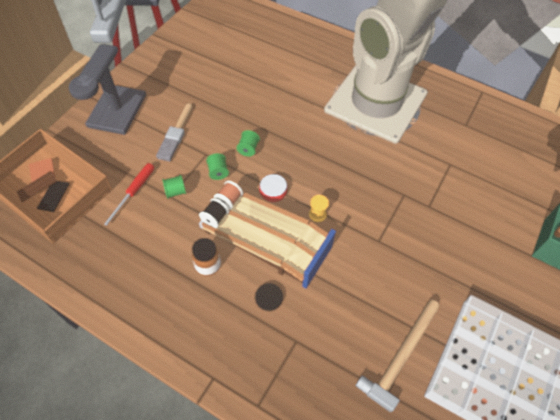

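View pics/top0.png

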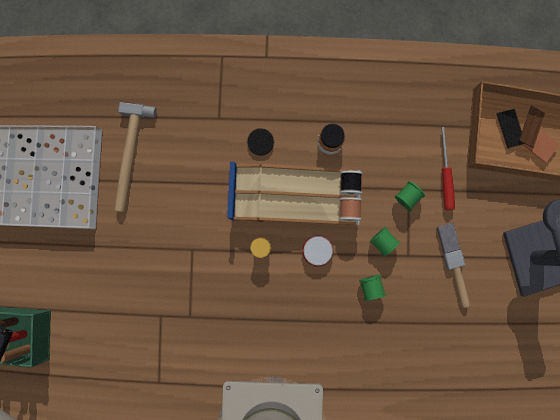

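```bash
cat > h.py <<'E'
import numpy as np
def W(info,p): return info['R'].T@(np.array(p)-info['t'])
def proj(info,X):
    c=info['R']@np.array(X)+info['t']; s=c[:2]/c[2]; s=s*(1+info['k1']*(s@s)); return (info['K']@[*s,1])[:2]
E
python3 - <<'E'
from bench import r
from h import *
np.set_printoptions(precision=4,suppress=True)
D={'scene':{'lip':[-0.153, -0.023, 1.1991],'hump':[0.0365, 0.0604, 1.1159],'stop':[0.0859, 0.0707, 1.0779],'rack':[-0.0311, 0.0515, 1.1808],'deck':[-0.0568, 0.0247, 1.1591],
'c1':[-0.1604, -0.1204, 1.259],'c2':[-0.0811, -0.1927, 1.3004],'c3':[-0.261, -0.069, 1.221],'c4':[-0.1202, -0.0517, 1.1852],'b':[-0.1522, -0.0029, 1.1615]},
'top':{'lip':[0.149, -0.0215, 1.2077],'hump':[-0.0739, -0.0319, 1.1714],'stop':[-0.1323, -0.0354, 1.1409],'rack':[0.0003, -0.0254, 1.2267],'deck':[0.0313, -0.0241, 1.1909],
'c1':[0.211, 0.081, 1.1906],'c2':[0.275, -0.0255, 1.2056],'c3':[0.1807, 0.1827, 1.1867],'c4':[0.129, 0.0038, 1.1731],'b':[0.1305, -0.0532, 1.1806]}}
for n in D:
    i=r.camera_info(n)
    for k,v in D[n].items(): X=W(i,v); print(n,k,X,proj(i,X))
E
```

```text
scene lip [ 0.5492 -0.1822  0.0254] [216.2497 206.0687]
scene hump [0.5511 0.0388 0.0564] [294.8641 242.0392]
scene stop [0.5505 0.0954 0.0843] [317.9025 247.6482]
scene rack [ 0.5498 -0.0397  0.0044] [265.8817 236.8821]
scene deck [ 0.5531 -0.0682  0.0364] [254.7565 225.9332]
scene c1 [ 0.4547 -0.2469  0.0243] [216.389  168.6184]
scene c2 [ 0.3426 -0.2213  0.0273] [248.2553 142.8725]
scene c3 [ 0.5608 -0.301   0.0287] [174.2805 187.8389]
scene c4 [ 0.5177 -0.1632  0.0526] [229.0668 194.0778]
scene b [ 0.5805 -0.163   0.0472] [214.565  214.2491]
top lip [ 0.551  -0.1837  0.0197] [357.0374 197.031 ]
top hump [0.5516 0.0395 0.0554] [260.1139 192.1093]
top stop [0.5507 0.0981 0.0857] [232.6868 190.1572]
top rack [ 0.5522 -0.0351  0.0002] [293.0686 195.4986]
top deck [ 0.5486 -0.066   0.0359] [306.6248 195.7439]
top c1 [ 0.4492 -0.2487  0.0281] [384.7336 241.5176]
top c2 [ 0.5585 -0.3096  0.023 ] [410.7999 195.351 ]
top c3 [ 0.3467 -0.2214  0.0228] [371.6838 285.8938]
top c4 [ 0.5221 -0.1644  0.0518] [350.0996 207.9635]
top b [ 0.5796 -0.1642  0.0494] [350.3787 182.8647]
```

The copper spool candidates, in top-picture pixels, are (350,208), (385,242), (411,195) and (372,286). Only (350,208) is copper-coloured and in a lane; the other three are green and on the table. I'll confirm that in a crop and start turning the tool square to the lanes.

```bash
python3 - <<'E'
import cv2
im=cv2.imread('pics/top0.png')[130:310,220:440]
cv2.imwrite('pics/crop0.png',cv2.resize(im,None,fx=3.3,fy=3.3,interpolation=cv2.INTER_CUBIC))
E
```

```text
(no output)
```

View pics/crop0.png

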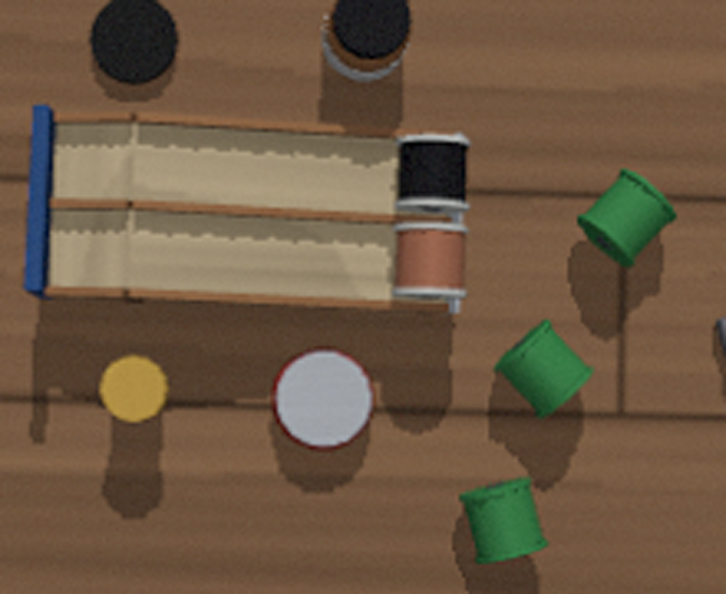

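>>> move_arm --pt "-0.7 0 0 0 0.0733" --pt "-0.7 0 0 0 0.0733" --pt "-0.7 0 0 0 0.0733" --pt "-0.7 0 0 0 0.0733" --pt "-0.7 0 0 0 0.0733" --pt "-0.7 0 0 0 0.0733" --pt "-0.7 0 0 0 0.0733" --pt "-0.7 0 0 0 0.0733" --pt "-0.7 0 0 0 0.0733" --pt "-0.7 0 0 0 0.0733"

```text
time: 1.63
ee_pos: [0.2547, 0.5708, 0.2226]
eef_rot: [0.709, 0.705, 0.0, -0.0]
ft_force: [0.1, 0.5, -0.7]
width: 0.0284
```

The crop shows copper thread with white flanges at crop (431,260), in the robot-side lane against the lip. Black is in the other lane at (432,172), and the three green spools are clear. So the copper spool is at about (0.520, -0.164, 0.051) m. The height matches the expected 50 mm.

>>> move_arm --pt "-0.7 -1 0.6 0 0" --pt "-0.7 -1 0.6 0 0" --pt "-0.7 -1 0.6 0 0" --pt "-0.7 -1 0.6 0 0" --pt "-0.7 -1 0.6 0 0" --pt "-0.7 -1 0.6 0 0" --pt "-0.7 -1 0.6 0 0" --pt "-0.7 -1 0.6 0 0" --pt "-0.7 -1 0.6 0 0" --pt "-0.7 -1 0.6 0 0" --pt "-0.7 -1 0.6 0 0" --pt "-0.7 -1 0.6 0 0"

```text
time: 2.63
ee_pos: [0.4352, 0.2694, 0.2228]
eef_rot: [0.707, 0.707, 0.0, -0.0]
ft_force: [0.2, 0.2, -0.4]
width: 0.0128
```

>>> move_arm --pt "-0.7 -1 0.5 0 0" --pt "-0.7 -1 0.5 0 0" --pt "-0.7 -1 0.5 0 0" --pt "-0.7 -1 0.5 0 0" --pt "-0.7 -1 0.5 0 0" --pt "-0.7 -1 0.5 0 0" --pt "-0.7 -1 0.4 0 0" --pt "-0.7 -1 0 0 0" --pt "-0.7 -1 0 0 0" --pt "-0.7 -1 0 0 0" --pt "-0.7 -1 0 0 0" --pt "-0.7 -1 0 0 0"

```text
time: 3.63
ee_pos: [0.5194, -0.0305, 0.2227]
eef_rot: [0.707, 0.707, 0.0, 0.0]
ft_force: [0.8, -0.5, 0.8]
width: 0.0132
```

>>> move_arm --pt "-0.7 -1 0 0 0" --pt "-0.7 -1 0 0 0" --pt "-0.7 -1 0 0 0" --pt "-0.7 -1 0 0 0" --pt "-0.7 -1 0 0 0" --pt "-0.7 -1 0 0 0" --pt "-0.7 -1 0 0.5 0" --pt "-0.7 -0.4 0 1 0" --pt "-0.7 0 0 1 0" --pt "-0.7 0 0 0.5 0" --pt "-0.7 0 0 0 0"

```text
time: 4.55
ee_pos: [0.518, -0.2135, 0.145]
eef_rot: [0.707, 0.707, -0.001, -0.002]
ft_force: [0.7, 0.6, -0.7]
width: 0.0129
```

```bash
cat > snap.py <<'E'
import sys
from bench import r
import cv2
from h import *
np.set_printoptions(precision=4,suppress=True)
t=sys.argv[1]
print(r.read_state()['time'],r.read_state()['ee_pos'],r.read_state()['ft_force'])
im=r.camera('top')[130:310,200:440,::-1]
a=cv2.resize(im,None,fx=2.3,fy=2.3,interpolation=cv2.INTER_CUBIC)
for l in ('spool_copper','spool_black'):
    for d in r.tip_of('top',l): print('top',l,round(d['confidence'],2),W(r.camera_info('top'),d['position']))
cv2.imwrite(f'pics/top{t}.png',a)
im=r.camera('scene')[120:310,150:370,::-1]
cv2.imwrite(f'pics/scene{t}.png',cv2.resize(im,None,fx=3,fy=3,interpolation=cv2.INTER_CUBIC))
for l in ('spool_copper','spool_black'):
    for d in r.tip_of('scene',l): print('scene',l,round(d['confidence'],2),W(r.camera_info('scene'),d['position']))
E
python3 snap.py 1
```

```text
4.55 [ 0.518  -0.2135  0.145 ] [ 0.7398  0.6356 -0.6706]
top spool_copper 0.76 [ 0.5234 -0.1636  0.0518]
top spool_black 0.73 [ 0.5776 -0.1634  0.0489]
top spool_black 0.61 [0.5533 0.1014 0.0824]
scene spool_copper 0.84 [ 0.5197 -0.1593  0.0497]
scene spool_copper 0.76 [ 0.5613 -0.3043  0.0244]
scene spool_copper 0.74 [ 0.3426 -0.2216  0.0273]
scene spool_copper 0.61 [ 0.4527 -0.2477  0.0277]
scene spool_black 0.93 [ 0.5819 -0.1622  0.0513]
```

View pics/scene1.png

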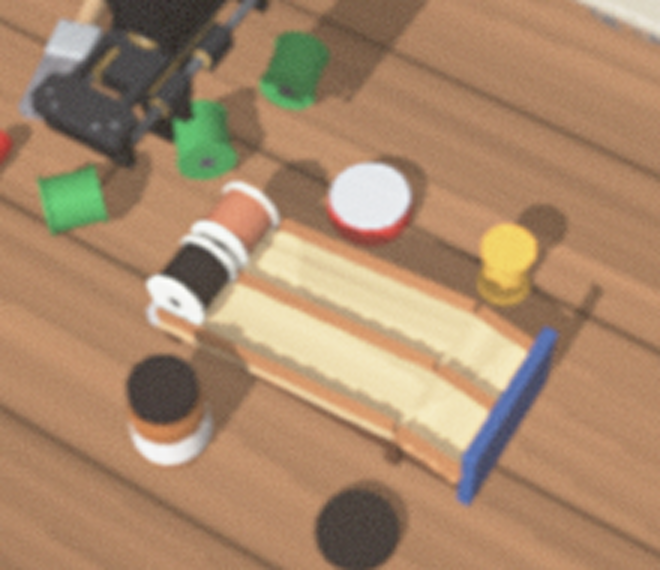

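View pics/top1.png

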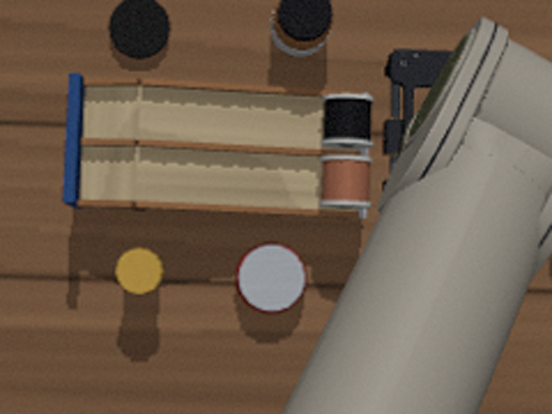

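Scene crop: copper at (240,218), still on the lip, with the gripper behind the low end. I'll lower to just below axle height behind it.

>>> move_arm --pt "-0.7 0 0.08 0.8 0" --pt "-0.7 0 0 0.8 0" --pt "-0.7 0 0 0.8 0" --pt "-0.7 0 0 0.8 0" --pt "-0.7 0 0 0.8 0" --pt "-0.7 0 0 0 0" --pt "-0.7 0 0 0 0"

```text
time: 5.43
ee_pos: [0.5213, -0.2142, 0.0478]
eef_rot: [0.707, 0.707, -0.0, -0.0]
ft_force: [-0.2, -0.7, 0.5]
width: 0.0132
```

>>> move_arm --pt "-0.7 0 0 0.16 0" --pt "-0.7 0.2 0 0 0" --pt "-0.7 0.2 0 0 0" --pt "-0.7 0.2 0 0 0" --pt "-0.7 0.2 0 -0.028 0" --pt "-0.7 0.2 0 -0.028 0" --pt "-0.7 0.3 0 -0.043 0" --pt "-0.7 0.3 0 -0.043 0" --pt "-0.7 0.3 0 -0.043 0" --pt "-0.7 0.3 0 -0.043 0" --pt "-0.7 0.3 0 -0.043 0" --pt "-0.7 0.3 0 -0.043 0"

```text
time: 6.43
ee_pos: [0.5214, -0.1434, 0.0515]
eef_rot: [0.707, 0.707, 0.0, -0.0]
ft_force: [-0.6, -1.2, 0.7]
width: 0.0128
```

```bash
python3 snap.py 2
```

```text
6.4333 [ 0.5214 -0.1434  0.0515] [-0.6252 -1.2287  0.6825]
top spool_copper 0.64 [ 0.3453 -0.2232  0.0208]
top spool_copper 0.59 [ 0.5537 -0.3084  0.0236]
top spool_copper 0.54 [ 0.4487 -0.248   0.0266]
top spool_copper 0.5 [ 0.5231 -0.1073  0.058 ]
scene spool_copper 0.9 [ 0.5629 -0.3043  0.0257]
scene spool_copper 0.72 [ 0.4496 -0.2462  0.0256]
scene spool_copper 0.69 [ 0.3424 -0.2213  0.0269]
scene spool_copper 0.67 [ 0.5215 -0.1018  0.0571]
scene spool_black 0.6 [ 0.586  -0.1635  0.0519]
scene spool_black 0.27 [ 0.5513 -0.1784  0.0234]
```

View pics/scene2.png

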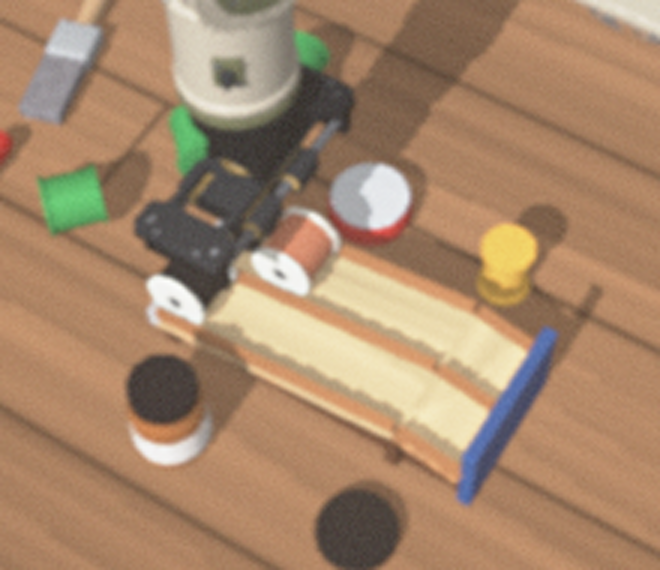

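Scene crop: the copper spool at (298,252) is rolling up its lane, square, with its centre at y ≈ -0.107. The black spool has not moved. I'll keep pushing along the slope.

>>> move_arm --pt "-0.7 0.3 0 -0.043 0" --pt "-0.7 0.3 0 -0.043 0" --pt "-0.7 0.3 0 -0.043 0" --pt "-0.7 0.3 0 -0.043 0" --pt "-0.7 0.3 0 -0.043 0" --pt "-0.7 0.3 0 -0.043 0" --pt "-0.7 0.3 0 -0.043 0" --pt "-0.7 0.3 0 -0.043 0" --pt "-0.7 0.3 0 -0.043 0" --pt "-0.7 0.3 0 -0.043 0" --pt "-0.7 0.3 0 -0.043 0" --pt "-0.7 0.3 0 -0.043 0"

```text
time: 7.73
ee_pos: [0.5215, -0.0536, 0.0644]
eef_rot: [0.707, 0.707, 0.0, -0.0]
ft_force: [-0.5, -1.3, 0.3]
width: 0.0131
```

```bash
python3 snap.py 3
```

```text
7.7333 [ 0.5215 -0.0536  0.0644] [-0.471  -1.3316  0.3365]
top spool_copper 0.86 [ 0.4502 -0.2464  0.029 ]
top spool_copper 0.6 [ 0.5557 -0.3075  0.024 ]
top spool_copper 0.6 [ 0.3451 -0.2229  0.0226]
top spool_copper 0.56 [ 0.6273  0.3634 -0.0006]
top spool_black 0.6 [ 0.5796 -0.1634  0.0479]
scene spool_copper 0.82 [ 0.5164 -0.0095  0.0717]
scene spool_copper 0.65 [ 0.4499 -0.2437  0.0261]
scene spool_copper 0.56 [0.5503 0.0391 0.0573]
scene spool_copper 0.46 [ 0.3438 -0.2181  0.0271]
scene spool_black 0.58 [ 0.5822 -0.1637  0.0508]
```

View pics/scene3.png

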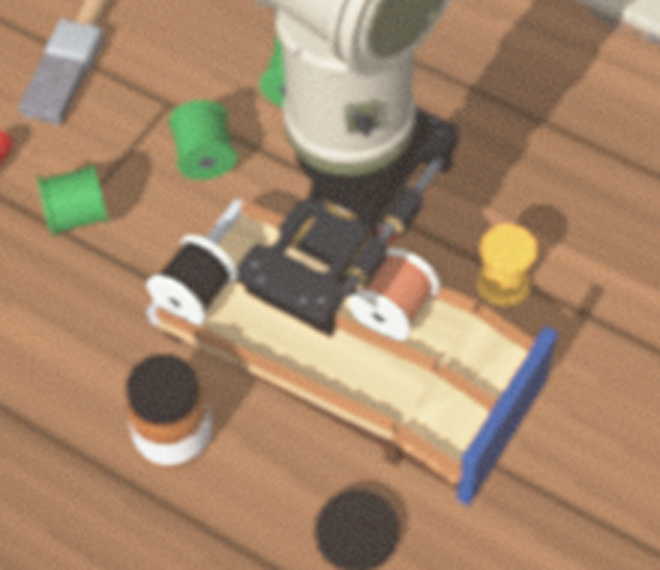

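>>> move_arm --pt "-0.7 0.3 0 -0.043 0" --pt "-0.7 0.3 0 -0.043 0" --pt "-0.7 0.3 0 -0.043 0" --pt "-0.7 0.3 0 -0.043 0" --pt "-0.7 0.3 0 -0.043 0" --pt "-0.7 0.3 0 -0.043 0" --pt "-0.7 0.2 0 -0.028 0" --pt "-0.7 0.2 0 -0.028 0" --pt "-0.7 0.2 0 0 0" --pt "-0.7 0.2 0 0 0" --pt "-0.7 0.2 0 0 0" --pt "-0.7 0.2 0 0 0"

```text
time: 9.03
ee_pos: [0.5214, 0.0212, 0.072]
eef_rot: [0.707, 0.707, -0.0, -0.0]
ft_force: [0.2, 0.8, 0.7]
width: 0.0127
```

```bash
python3 snap.py 4
```

```text
9.0333 [0.5214 0.0212 0.072 ] [0.229  0.7533 0.7143]
top spool_copper 0.83 [ 0.3437 -0.221   0.0266]
top spool_copper 0.69 [ 0.5566 -0.3059  0.0235]
top spool_copper 0.6 [ 0.4472 -0.2516  0.027 ]
top spool_black 0.56 [ 0.5777 -0.1613  0.0493]
scene spool_copper 0.88 [ 0.5601 -0.3014  0.027 ]
scene spool_copper 0.87 [0.5206 0.0746 0.0735]
scene spool_copper 0.85 [ 0.3422 -0.2208  0.0258]
scene spool_copper 0.84 [ 0.4529 -0.243   0.0244]
scene spool_copper 0.54 [0.5499 0.0981 0.0834]
scene spool_black 0.81 [ 0.5814 -0.1638  0.0501]
```

View pics/scene4.png

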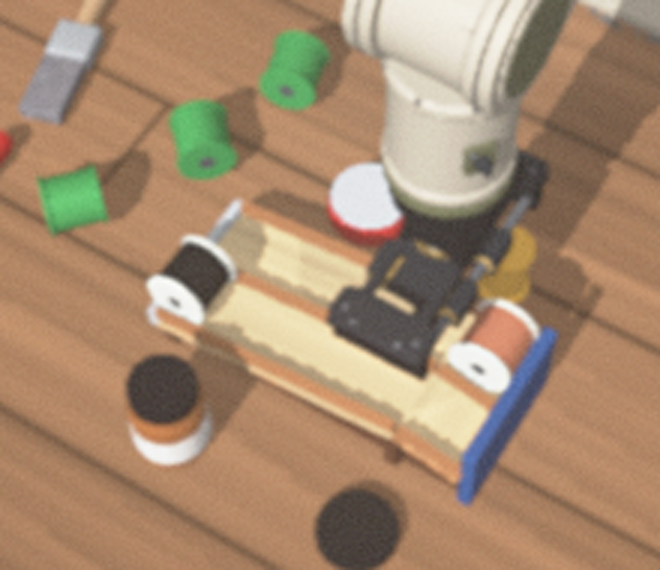

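Scene crop: the copper spool at (492,345) is behind the hump, against the blue stop, with its centre at about rack x = 0.114, z = 0.073. Next I'll back off down the lane, lift away and check.

>>> move_arm --pt "-0.7 -0.3 0 -0.1 0" --pt "-0.7 -0.6 0 -0.5 0" --pt "-0.7 -0.6 0 -1 0" --pt "-0.7 -0.6 0 -1 0" --pt "-0.7 -1 0 -1 0" --pt "-0.7 -1 0 -1 0" --pt "-0.7 -1 0 -1 0" --pt "-0.7 -1 0 0 0" --pt "-0.7 -1 0 0 0" --pt "-0.7 0 0 0 0" --pt "-0.7 0 0 0 0"

```text
time: 10.25
ee_pos: [0.5208, -0.1591, 0.2123]
eef_rot: [0.709, 0.706, -0.0, 0.0]
ft_force: [1.4, -0.2, 0.1]
width: 0.0131
```

```bash
python3 snap.py 5
```

```text
10.25 [ 0.5208 -0.1591  0.2123] [ 1.3688 -0.192   0.1106]
top spool_copper 0.6 [0.5209 0.0698 0.0711]
top spool_black 0.4 [ 0.5783 -0.1614  0.0504]
scene spool_copper 0.82 [ 0.4493 -0.2471  0.0253]
scene spool_copper 0.63 [ 0.5616 -0.305   0.0252]
scene spool_copper 0.63 [ 0.342  -0.2226  0.0265]
scene spool_copper 0.57 [0.5194 0.0767 0.075 ]
scene spool_black 0.96 [ 0.5772 -0.1638  0.0517]
```

View pics/scene5.png

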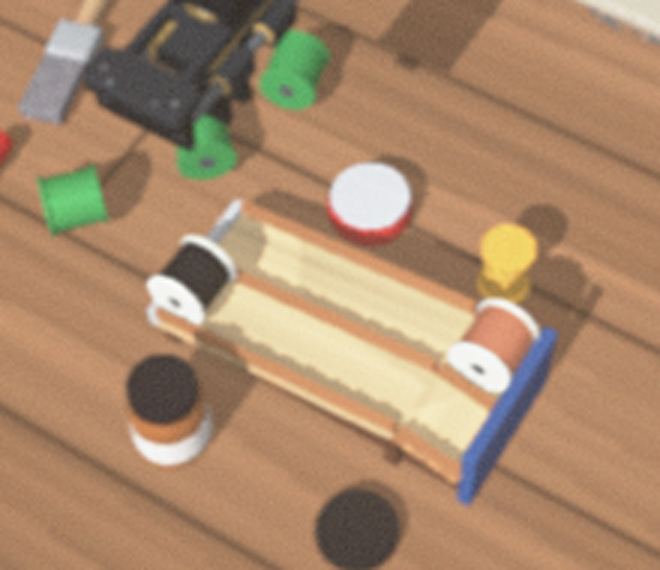

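View pics/top5.png

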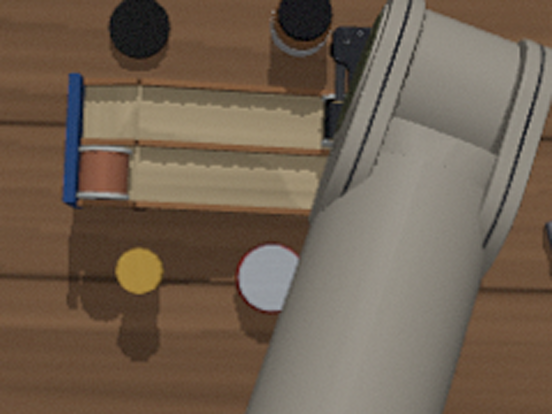

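The copper spool lies square against the stop at scene crop (492,345) and top crop (103,172). The black spool and bystanders are where they were, and the arm is clear.

```bash
python3 -c "
from bench import r
print(r.close_job())"
```

```text
the job is handed in; nothing more can be done
None
```

I pushed the copper spool up its lane with the part-closed fingertips. It went over the hump and rolled into the pocket against the blue stop, and I then backed the arm off and handed the job in at about 10.8 s. The hand-in gives no verdict, so the result below rests on my last checks.

- **Copper spool position:** The two cameras put its centre at rack x ≈ 110 mm (top) and 117 mm (scene), z ≈ 71 and 75 mm; the target is x = 110, z = 72 mm. The scene reading of x is just outside the 5 mm limit. That camera read y 3–6 mm high in several earlier pictures too. Both pictures show the spool touching the stop with its axle across the lane.
- **Black spool:** It reads within about 5 mm of where it started, which is about the measuring noise.
- **Bystanders and arm:** The bystanders near the rack look unmoved in the pictures. I did not check the hammer, awl and brush in the last ones, but the fingers stayed well away from them. The arm touches nothing, and the wrist force read under 2 N at the end of every move.

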